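# Free the hinge link of the tablet stand with a spring-bar fork

## Robot

A 6-joint arm with a two-finger parallel gripper is mounted at the origin on a cart in front of the work surface, level with it; the furniture and walls round the work are solid. World frame = base frame: x ahead of the robot, y to its left, z up, the work surface at z = 0. Lengths are in m, angles in rad, forces in N, time in s.
With the tool pointing down it reaches from about 0.275 to 0.725 m from the base axis. Payload 5.6 kg.
Tool frame: the origin (TCP) lies midway between the tips of the shut fingers; the grasp point (between the pads) lies grasp_offset behind it (grasp_offset is the distance from the TCP to the grasp point, in m); z points along the fingers, y is the line along which they close (so a half turn about z gives the same grasp; the last joint's range is limited). The gripper opens to 85 mm and grips with 20 to 120 N. Pads are 22 mm wide; open, the fingers measure 114 mm over their backs; the gripper's body (76 mm by 85 mm) begins 54 mm behind the grasp point. The pads swing forward as they close: fully open they stand 13 mm farther back than shut.
Start: joints at [-0.933, 0.255, 0.108, 0, -1.424, -0.285], TCP at [0.19, -0.516, 0.201] pointing down, gripper open.
Joint ranges: [-2.95, 2.95], [-1.21, 1.97], [-1.09, 1.5], [-2.87, 1.71], [-2.94, -0.07], [-3.05, 3.05]. Speed limits (rad/s): [2.57, 2.57, 3.14, 3.14, 3.14, 3.14].

## Interface

Orientations are given as a rotation vector (axis times angle).
In Python, from station import get_obs, camera, finish_job, grasp_offset gives the robot as it stands.
- The arm moves only by the tool drive_tool, never from a script. Its argument "moves" is a list that holds one entry, the list of rows, each a list of 5 numbers: the shift along the tool's x, y, z in m, then the turn about the tool's z in degrees, then the finger opening in m, from 0 to 0.0854. In form: [[[dx, dy, dz, yaw, jaw], ...]]. A call has 1 to 8 rows; each row is the pose to reach, as a shift and turn from the pose commanded when the call began, along the tool's axes at that moment; what a row does not reach only later rows make up. A row lasts 1/12 s, in which the tool goes at most 41.7 mm and 7.16 degrees, less where a joint would pass 70% of its speed; a pose out of reach is approached as far as the arm can. A call with a gripper value outside its range is refused whole. The fingers move at their own pace and stop on an object; "squeeze" is the grip in N (left out, the last holds). Time passes only in rows, so rows that repeat a pose let the fingers close. It gives the time, the measured TCP pose, the force, the opening and the grip force at its end, in the units of the state.
- get_obs(): the state, without advancing time (a new reading comes with each control period).
- camera(name): name is "scene" or "top" or "wrist"; returns a dict with "color" (480x640x3 uint8, red, green, blue), "fx", "fy", "cx", "cy" (pixels), "position" and "rotation" of the camera in the world; the wrist camera has in their place "T_tool_cam" (4x4, takes a point from camera to tool coordinates, whose origin is the TCP and whose axes are the flange's). Camera axes: x right, y up, looking along -z (the intrinsics and any distortion apply to the point x, -y, -z); pixel columns grow to the right and rows downward; lengths in m; the calibration is good to about 2 mm. A picture is of the moment at which its call begins: read the wrist's pose just before it. There is no depth.
- finish_job(): hands the job in; it is judged then, once.
The state is a dict: "clock": time; "joint_positions": joint angles; "dq": joint speeds; "joint_torque": joint torques, N m; "tool_pos": TCP position; "orientation": TCP orientation; "wrist_force": force on the tool from outside, world axes, zero at the start; "torque": the same for the moment, N m; "opening": finger opening in m; "grasp_force": force on a finger pad.
Only numpy, scipy, OpenCV 4.12 (cv2) and the standard library are available. Lean on these libraries where they do the work, as an engineer would, in place of code of your own. Each camera call takes 0.05 s, during which the arm holds its last target. There are 200 camera calls.

## Task

Take the forked tool from its wooden stand and, working gently and only with its prongs, press the spring bar of the steel hinge link sideways until it leaves the bracket's cheek, and draw the link forward out of the bracket until it lies flat on the base plate, fully clear of both cheeks. Then put the tool back upright in its stand. Do not touch the link with the fingers, never push hard on it (stay below 15 N) and leave the other things where they stand.

Things in the scene. Friction and masses are not known exactly. Their poses are not given: they have to be found in the camera images.
- bracket: fixed steel base plate 170 (x) x 98 (y) x 10 mm; origin: centre of its underside, on the worktop. On it 2 upright cheeks, x = 0 to 70 mm, 12 mm thick, tops 40 mm above the worktop; inner faces at y = -33 (plain) and +33.5 mm (with a square 9 mm hole at x = 35, 24 mm above the worktop). Rear closed by a bar at x = 67. The link slides out toward -x, the front
- link: loose steel hinge link, 60 (x) x 64 (y) x 26 mm, 2 knuckles 14 mm farther at its front (-x); origin: centre of underside. Starts at bracket x 35, y 0, z 10 mm, axes parallel, 2.5 mm play in y. Window in its top, x -22 to 22, y -16 to 24 mm, down to the plate. A 6 mm round spring bar crosses it along y at x 0, 14 mm above the underside; its pin stands out 9 mm at +y, into the cheek's hole
- fork: forked tool, 0.1 kg, upright, prongs down; origin midway between the prong tips, z up. Two steel prongs 6 x 6 mm at x 5 to 11 and -5 to -11 mm (10 mm gap, open up to z = 24 mm); bridge 22 x 10 mm to z = 36; wooden handle 20 (x) x 16 mm (y), z = 36 to 92 mm: grasp it across y about 62 mm above the tips. In use its x lies along the link's x (either way round)
- stand: fixed wooden stand, foot 64 by 56 mm, on it an open upright well: inside 30 (x) by 24 mm (y), floor 6 mm and rim 40 mm above the worktop. Origin: centre of the underside; z up. The tool stands in it with its x along the stand's x (either way round)
- shot_glass: bystander: empty clear shot glass, 47 mm wide, 63 mm high, between the bracket and the stand; origin: centre of the underside
- tamper: bystander: coffee tamper with wooden knob, 58 mm wide, 91 mm high, at the right; origin: centre of the underside
- milk_pitcher: bystander: small steel milk pitcher, 73 by 103 by 76 mm, at the left; origin: centre of the underside
- shot_pitcher: bystander: small steel pitcher, 59 by 89 by 66 mm, behind the work; origin: centre of the underside
- bar_mid (a point): middle of the link's window (link x 0, y +4 mm), on the spring bar. Round collar on the bar, 18 mm wide, 4 mm thick, its +y face clamped anywhere from link y 0 to 12 mm: feel for it. The fork goes in between it and the window's +y wall and pushes it toward -y: spring 2.4 N, +0.4 N per mm, 5.8 N at the firm stop after 8.5 mm. Pin leaves the hole by 8 mm; in front of the cheek it springs out

How it is judged:
By the outcome, as a careful person would: the job done as asked, in the order asked, and still so for the second after the job is handed in, with the robot touching nothing.
It also fails if it takes over 72 s, if anything falls off the work surface, if the arm or the gripper's body presses on something with over 40 N, if the wrist force passes 120 N, or if a joint passes its speed limit or range.

## Working session

There is one attempt and no reset: what is moved stays moved. The work goes in short steps, Python scripts to look and compute and a tool call to move; the robot and the scene stay as the last step left them, time stands still between calls to the robot, and variables do not carry over. Pictures are saved under pics/ and viewed, at most 10 in all, crops included, and the job is handed in when it is done.

Besides the shell and the picture viewer there is one more tool, called after ">>>" by a JSON object that holds its "method" and its "body", one argument or row to a line. drive_tool: Moves the arm, as the interface text tells. Its arguments: {"type":"object","properties":{"moves":{"type":"array","items":{"type":"array","items":{"type":"array","items":{"type":"number"}}}},"squeeze":{"type":"number"}},"required":["moves"]}

```bash
mkdir -p pics; ls; cat > h.py <<'E'
import numpy as np, cv2
from scipy.spatial.transform import Rotation as R
from station import get_obs, camera, finish_job, grasp_offset
def cam(name):
    o=get_obs(); c=camera(name)
    if 'T_tool_cam' in c:
        T=np.eye(4); T[:3,:3]=R.from_rotvec(o['orientation']).as_matrix(); T[:3,3]=o['tool_pos']
        T=T@np.array(c['T_tool_cam']); c['rotation']=T[:3,:3]; c['position']=T[:3,3]
    c['rotation']=np.array(c['rotation']); c['position']=np.array(c['position'])
    return c
def ray(c,u,v,z):
    d=c['rotation']@np.array([(u-c['cx'])/c['fx'],-(v-c['cy'])/c['fy'],-1.])
    return c['position']+d*(z-c['position'][2])/d[2]
def proj(c,p):
    q=c['rotation'].T@(np.array(p)-c['position'])
    return np.array([c['cx']+c['fx']*q[0]/-q[2], c['cy']-c['fy']*q[1]/-q[2]])
def save(c,n): cv2.imwrite('pics/'+n,c['color'][:,:,::-1])
E
python3 - <<'E'
from h import *
o=get_obs(); print(o, grasp_offset)
import pickle
for n in ['top','scene']:
    c=cam(n); save(c,n+'0.png'); print({k:v for k,v in c.items() if k!='color'}); pickle.dump(c,open(n+'.pkl','wb'))
E
```

```text
pics
{'clock': 0.0, 'joint_positions': array([-9.33399918e-01,  2.55747323e-01,  1.07009685e-01, -4.87462169e-04,
       -1.42388372e+00, -2.84600856e-01]), 'dq': array([ 0.00109841,  0.00125956, -0.00114447, -0.00070937, -0.00108973,
       -0.00016736]), 'joint_torque': array([-1.68366541e-04, -3.86627162e+01,  2.37940353e+01,  5.36518425e+00,
       -6.06018715e-03,  1.62467961e-05]), 'tool_pos': array([ 0.18990818, -0.51558956,  0.19989576]), 'orientation': array([ 5.51122542e-01, -3.09248641e+00, -2.90404522e-03]), 'wrist_force': array([-0.04016011, -0.74536295,  0.61935062]), 'torque': array([ 0.03152243, -0.00696245,  0.00351968]), 'grasp_force': 0.0, 'opening': 0.08564141918015618} 0.0187
{'fx': 446.79149229330557, 'fy': 446.79149229330557, 'cx': 319.8255273811619, 'cy': 239.05553180911633, 'position': array([ 0.41690631, -0.0876293 ,  1.0689581 ]), 'rotation': array([ 0.0854289 , -0.09878642, -1.54847625])}
{'fx': 479.57798507399286, 'fy': 479.57798507399286, 'cx': 317.1520555167281, 'cy': 234.20777175529352, 'position': array([-0.01809852, -0.94440938,  0.61014509]), 'rotation': array([ 1.03271711, -0.30383246, -0.54681696])}
```

```bash
sed -i "s/c\['rotation'\]=np.array(c\['rotation'\]); /r=np.array(c['rotation']); c['rotation']=R.from_rotvec(r).as_matrix() if r.ndim==1 else r; /" h.py; grep -n from_rotvec h.py
```

```text
7:        T=np.eye(4); T[:3,:3]=R.from_rotvec(o['orientation']).as_matrix(); T[:3,3]=o['tool_pos']
9:    r=np.array(c['rotation']); c['rotation']=R.from_rotvec(r).as_matrix() if r.ndim==1 else r; c['position']=np.array(c['position'])
```

View pics/top0.png

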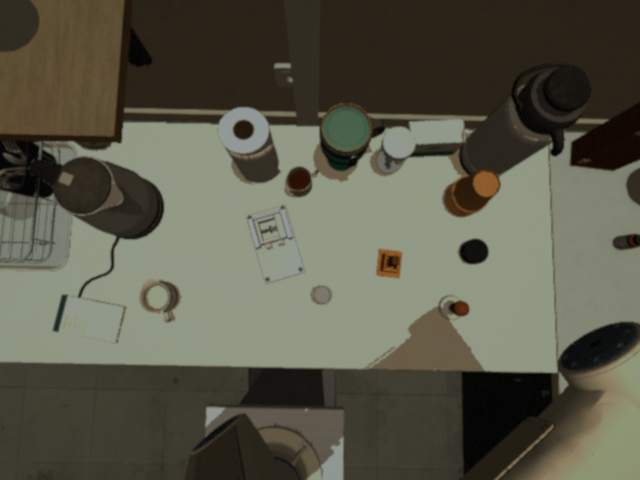

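View pics/scene0.png

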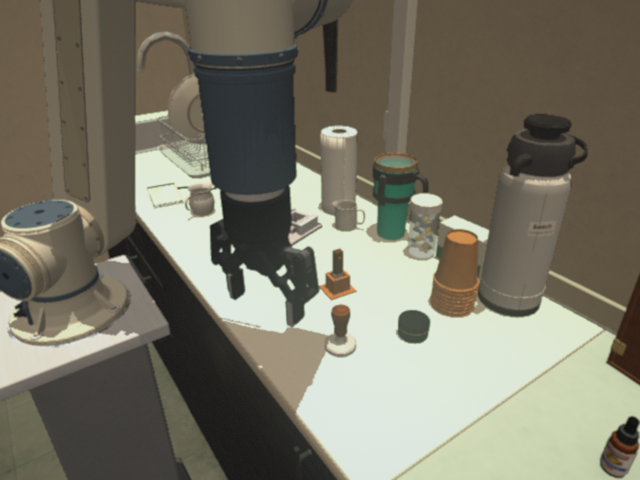

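The top view shows the bracket at about (275,245), the stand with the fork at (390,263), and the shot glass at (321,295). The tamper is at (455,308), the milk pitcher at (157,297) and the shot pitcher at (300,180). Next I'll enlarge the work area.

```bash
python3 - <<'E'
from h import *
c=cam('top')
im=c['color'][195:315,240:410,::-1]
cv2.imwrite('pics/crop1.png',cv2.resize(im,None,fx=4.7,fy=4.7,interpolation=cv2.INTER_CUBIC))
for n,u,v,z in [('br',248,217,.01),('br',284,206,.01),('br',303,272,.01),('br',267,282,.01),('st',378,248,0),('st',403,251,0),('st',401,278,0),('st',376,275,0),('gl',321,295,.03)]:
    print(n,ray(c,u,v,z).round(4))
E
```

```text
br [0.5917 0.0778 0.01  ]
br [ 0.6204 -0.0077  0.01  ]
br [ 0.4628 -0.0572  0.01  ]
br [0.4376 0.0271 0.01  ]
st [ 0.5246 -0.2359  0.    ]
st [ 0.5186 -0.2962  0.    ]
st [ 0.4537 -0.2912  0.    ]
st [ 0.4596 -0.2314  0.    ]
gl [ 0.4098 -0.1006  0.03  ]
```

View pics/crop1.png

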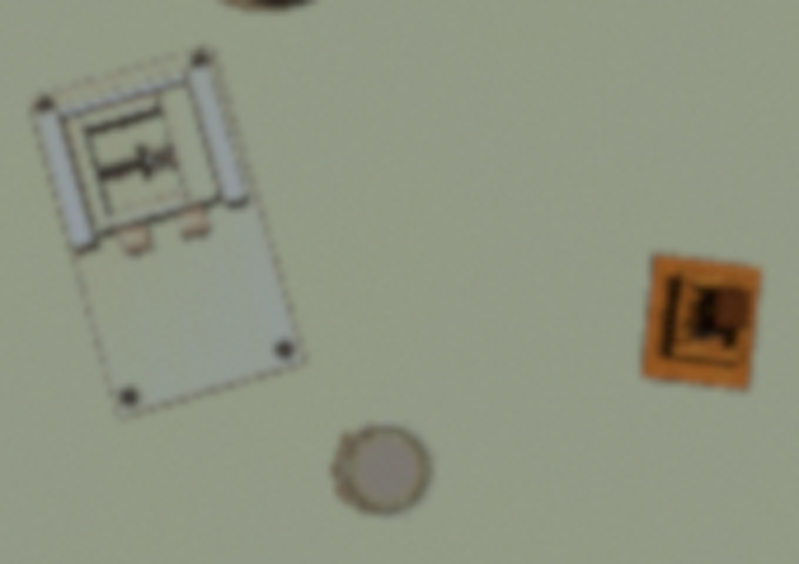

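The crop shows the bracket plate corners at about (30,92), (213,48), (303,358) and (118,415). The stand's foot corners are at (653,255), (761,268), (749,389) and (643,377). The collar on the bar is near (155,158), and the fork handle top is near (733,305), offset by perspective.

```bash
cat >> h.py <<'E'
def fit2(model,pts):
    m=np.array(model,float); p=np.array(pts)[:,:2]; mc=m.mean(0); pc=p.mean(0)
    a=m-mc; b=p-pc; th=np.arctan2((a[:,0]*b[:,1]-a[:,1]*b[:,0]).sum(),(a*b).sum())
    Rm=np.array([[np.cos(th),-np.sin(th)],[np.sin(th),np.cos(th)]]); t=pc-Rm@mc
    return t,th,Rm,(p-(m@Rm.T+t))
def tooldelta(target,o=None):
    o=o or get_obs(); return R.from_rotvec(o['orientation']).as_matrix().T@(np.array(target)-o['tool_pos'])
E
python3 - <<'E'
from h import *
c=cam('top'); f=lambda x,y,z: ray(c,240+x/4.7,195+y/4.7,z)
t,th,Rm,r=fit2([(.085,.049),(.085,-.049),(-.085,-.049),(-.085,.049)],[f(30,92,.01),f(213,48,.01),f(303,358,.01),f(118,415,.01)])
print('br',t,np.degrees(th),r.round(4).tolist())
s,ts,Rs,r=fit2([(.032,.028),(.032,-.028),(-.032,-.028),(-.032,.028)],[f(653,255,.004),f(761,268,.004),f(749,389,.004),f(643,377,.004)])
print('st',s,np.degrees(ts),r.round(4).tolist())
print('bracket->collar', Rm.T@(f(155,158,.024)[:2]-t), 'handle top',f(733,305,.098))
o=get_obs(); M=R.from_rotvec(o['orientation']).as_matrix(); print(M.round(3))
print('tool y yaw',np.degrees(np.arctan2(-M[0,1],M[1,1])))
print('delta',tooldelta([*s,.16]).round(4))
E
```

```text
br [0.52981032 0.01046704] 17.191313101374313 [[0.001, -0.0005], [-0.0031, 0.0004], [0.0018, 0.0009], [0.0003, -0.0007]]
st [ 0.48747595 -0.26244248] -5.263380285391035 [[-0.0007, -0.0001], [-0.0011, 0.0005], [0.001, 0.0008], [0.0008, -0.0012]]
bracket->collar [ 0.03318939 -0.00482129] handle top [ 0.48945493 -0.26162428  0.098     ]
[[-0.938 -0.345 -0.   ]
 [-0.345  0.938  0.001]
 [ 0.     0.001 -1.   ]]
tool y yaw 20.210439064020836
delta [-0.3667  0.1349  0.0404]
```

>>> {"method": "drive_tool", "body": {
  "moves": [
    [[-0.367,0.135,0.02,25.5,0.085],[-0.367,0.135,0.02,25.5,0.085],[-0.367,0.135,0.02,25.5,0.085],[-0.367,0.135,0.02,25.5,0.085],[-0.367,0.135,0.02,25.5,0.085],[-0.367,0.135,0.02,25.5,0.085],[-0.367,0.135,0.02,25.5,0.085],[-0.367,0.135,0.02,25.5,0.085]]
  ]
}}

```text
clock: 0.87
tool_pos: [0.4325, -0.3091, 0.1846]
orientation: [0.145, 3.138, 0.0]
wrist_force: [1.5, -0.5, -0.7]
opening: 0.0847
grasp_force: 0.0
```

```bash
python3 - <<'E'
from h import *
print(tooldelta([.4875,-.2624,.18]), get_obs()['tool_pos'],get_obs()['clock'])
E
```

```text
[-0.05043868  0.05158012  0.00455917] [ 0.43252481 -0.30911564  0.18455327] 0.8667
```

>>> {"method": "drive_tool", "body": {
  "moves": [
    [[-0.05,0.05,0.004,0,0.085],[-0.05,0.05,0.004,0,0.085],[-0.05,0.05,0.004,0,0.085],[-0.05,0.05,0.004,0,0.085]]
  ]
}}

```text
clock: 1.2
tool_pos: [0.4865, -0.2643, 0.1798]
orientation: [-0.14, -3.137, -0.001]
wrist_force: [0.5, 0.0, 0.2]
opening: 0.0849
grasp_force: 0.0
```

```bash
python3 - <<'E'
from h import *
o=get_obs(); print(tooldelta([.4875,-.2624,.18]), o['clock'],np.abs(o['dq']).max())
c=cam('wrist')
s=np.array([.48748,-.26244]); a=np.radians(-5.26); Rs=np.array([[np.cos(a),-np.sin(a)],[np.sin(a),np.cos(a)]])
print('cam',c['position'],c['rotation'][:,2])
save(c,'w1.png'); im=c['color'].copy()
for z,X,Y in [(.098,.010,.008),(.04,.015,.012),(.006,.032,.028)]:
    P=[proj(c,[*(Rs@np.array([x*X,y*Y])+s),z]) for x,y in [(1,1),(1,-1),(-1,-1),(-1,1)]]
    print(z,np.round(P).tolist())
    cv2.polylines(im,[np.int32(P)],True,(0,255,0),1)
cv2.imwrite('pics/w1o.png',im[:,:,::-1])
E
```

```text
[-0.00078122  0.00202389 -0.00020871] 1.2 0.04157241948133675
cam [ 0.42177153 -0.258675    0.35347689] [-0.25801711  0.02200377  0.96588975]
0.098 [[328.0, 248.0], [308.0, 248.0], [308.0, 223.0], [328.0, 223.0]]
0.04 [[330.0, 235.0], [305.0, 235.0], [305.0, 204.0], [330.0, 204.0]]
0.006 [[343.0, 243.0], [291.0, 243.0], [290.0, 182.0], [345.0, 183.0]]
```

View pics/w1o.png

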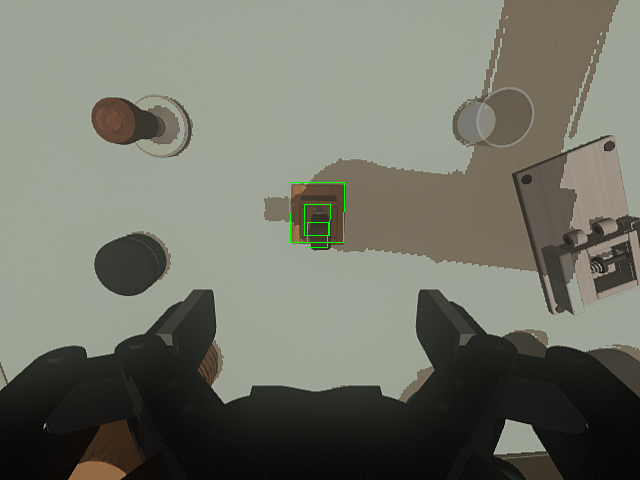

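The overlay matches: the fork and stand are within about 2 mm of the estimate, with the handle top near (318,236). Now I'll descend and grasp.

>>> {"method": "drive_tool", "body": {
  "moves": [
    [[-0.001,0.002,0.03,0,0.06],[-0.001,0.002,0.06,0,0.06],[-0.001,0.002,0.09,0,0.06],[-0.001,0.002,0.115,0,0.06],[-0.001,0.002,0.13,0,0.06],[-0.001,0.002,0.13,0,0.06],[-0.001,0.002,0.13,0,0.005],[-0.001,0.002,0.13,0,0.005]]
  ],
  "squeeze": 60
}}

```text
clock: 1.92
tool_pos: [0.4876, -0.2648, 0.0523]
orientation: [0.146, 3.136, -0.002]
wrist_force: [0.0, -0.2, -0.3]
opening: 0.0365
grasp_force: 0.0
```

>>> {"method": "drive_tool", "body": {
  "moves": [
    [[0,0,0,0,0.005],[0,0,0,0,0.005],[0,0,0,0,0.005],[0,0,0,0,0.005],[0,0,0,0,0.005],[0,0,0,0,0.005]]
  ]
}}

```text
clock: 2.42
tool_pos: [0.4882, -0.2643, 0.0524]
orientation: [0.144, 3.135, -0.002]
wrist_force: [0.1, 0.1, 6.8]
opening: 0.0147
grasp_force: 59.5
```

>>> {"method": "drive_tool", "body": {
  "moves": [
    [[0,0,-0.02,0,0.005],[0,0,-0.05,0,0.005],[0,0,-0.08,0,0.005],[0,0,-0.1,0,0.005],[0,0,-0.1,0,0.005],[0,0,-0.1,0,0.005]]
  ]
}}

```text
clock: 2.92
tool_pos: [0.4876, -0.2637, 0.1517]
orientation: [0.145, 3.135, -0.0]
wrist_force: [0.3, -0.6, -2.1]
opening: 0.0145
grasp_force: 58.7
```

```bash
python3 - <<'E'
from h import *
o=get_obs(); a=np.radians(17.2); Rb=np.array([[np.cos(a),-np.sin(a)],[np.sin(a),np.cos(a)]]); b=np.array([.5298,.0105])
t=Rb@np.array([-.01,.014])+b
print(t,tooldelta([*t,.15]), o['tool_pos'],o['wrist_force'],o['clock'],R.from_rotvec(o['orientation']).as_matrix().round(4))
E
```

```text
[0.5161073  0.02091682] [-0.00210995  0.28603578  0.00175837] [ 0.48763779 -0.26370657  0.15173902] [ 0.33435911 -0.64544136 -2.09803075] 2.9167 [[-9.957e-01  9.220e-02  2.800e-03]
 [ 9.220e-02  9.957e-01 -2.000e-04]
 [-2.800e-03  0.000e+00 -1.000e+00]]
```

>>> {"method": "drive_tool", "body": {
  "moves": [
    [[-0.048,0.28,0,-22.4,0.005],[-0.048,0.28,0,-22.4,0.005],[-0.048,0.28,0,-22.4,0.005],[-0.048,0.28,0,-22.4,0.005],[-0.048,0.28,0,-22.4,0.005],[-0.048,0.28,0,-22.4,0.005],[-0.048,0.28,0,-22.4,0.005],[-0.048,0.28,0,-22.4,0.005]]
  ]
}}

```text
clock: 3.58
tool_pos: [0.5607, 0.016, 0.1483]
orientation: [0.474, -3.103, -0.002]
wrist_force: [0.5, -1.4, -1.1]
opening: 0.0145
grasp_force: 58.9
```

```bash
cat >> h.py <<'E'
E
python3 - <<'E'
from h import *
o=get_obs(); a=np.radians(17.2); Rb=np.array([[np.cos(a),-np.sin(a)],[np.sin(a),np.cos(a)]]); b=np.array([.5298,.0105])
t=Rb@np.array([.035,.016])+b
print(t,tooldelta([*t,.152]), o['tool_pos'],o['wrist_force'],o['clock'],R.from_rotvec(o['orientation']).as_matrix().round(4),abs(o['dq']).max())
E
```

```text
[0.55850341 0.03613424] [-0.00390056  0.01989813 -0.00367769] [0.56071563 0.01598329 0.14829585] [ 0.48596466 -1.39568629 -1.11138597] 3.5833 [[-0.9543 -0.2988 -0.0028]
 [-0.2988  0.9543  0.001 ]
 [ 0.0023  0.0018 -1.    ]] 0.07740951057658209
```

>>> {"method": "drive_tool", "body": {
  "moves": [
    [[-0.003,0.02,-0.003,0,0.005],[-0.003,0.02,-0.003,0,0.005],[-0.003,0.02,-0.003,0,0.005],[-0.003,0.02,-0.003,0,0.005]]
  ]
}}

```text
clock: 3.92
tool_pos: [0.5569, 0.0302, 0.1526]
orientation: [0.467, -3.105, 0.0]
wrist_force: [-0.3, -0.5, -0.5]
opening: 0.0147
grasp_force: 58.9
```

```bash
python3 - <<'E'
from h import *
import pickle
o=get_obs(); print(o['tool_pos'],o['clock'])
c=cam('wrist'); pickle.dump(c,open('w2.pkl','wb')); save(c,'w2.png')
print(proj(c,[.5632,.0208,.036]),proj(c,[*o['tool_pos'][:2],o['tool_pos'][2]-.046]))
u,v=proj(c,[.5632,.0208,.036]).round().astype(int); x0=max(0,min(440,u-100)); y0=max(0,min(330,v-75)); print(x0,y0)
cv2.imwrite('pics/w2c.png',cv2.resize(c['color'][y0:y0+150,x0:x0+200,::-1],None,fx=4,fy=4,interpolation=cv2.INTER_CUBIC))
E
```

```text
[0.5569145  0.03024105 0.15256371] 3.9167
[303.26395834 228.29504135] [315.67665428 247.4977443 ]
203 153
```

View pics/w2c.png

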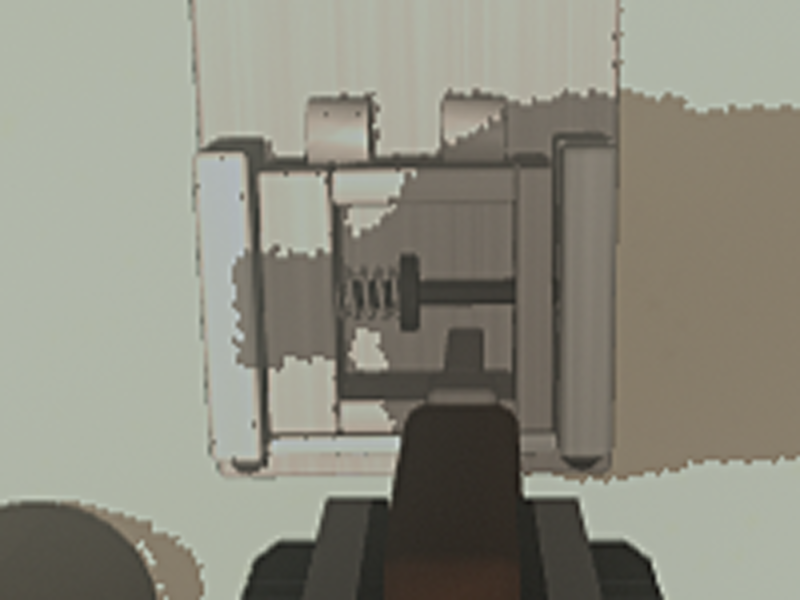

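The wrist crop shows the collar's +y face at crop x≈420 and the bar at y≈292. The window spans x≈335–515, and the fork's front prong tip is at x 446–484, y≈330. Next I'll convert these to positions.

```bash
python3 - <<'E'
from h import *
import pickle
c=pickle.load(open('w2.pkl','rb')); f=lambda x,y,z: ray(c,203+x/4,153+y/4,z)
a=np.radians(17.2); Rb=np.array([[np.cos(a),-np.sin(a)],[np.sin(a),np.cos(a)]]); b=np.array([.5298,.0105])
B=lambda p:(1000*Rb.T@(p[:2]-b)).round(1)
print('fx',c['fx'])
for n,x,y,z in [('cheek-y outer front',197,153,.04),('cheek-y inner front',247,153,.04),('cheek+y inner front',565,148,.04),('cheek+y outer front',614,148,.04),('cheek -y inner rear',258,462,.04),
 ('win L',335,290,.036),('win R',515,290,.036),('link L',258,290,.036),('link R',553,290,.036),('bar',480,292,.025),('collar +y face',420,292,.024),('collar top',411,292,.033),('prong tip L',446,330,.1062),('prong tip R',484,330,.1062),('plate corner rear -y',218,474,.01),('rear +y',608,474,.01)]:
    print(n,B(f(x,y,z)))
o=get_obs(); print('tcp',B(o['tool_pos']),o['tool_pos'][2])
E
```

```text
fx 337.987354642526
cheek-y outer front [  1.8 -42.7]
cheek-y inner front [  1.8 -32.1]
cheek+y inner front [ 0.8 35. ]
cheek+y outer front [ 0.8 45.4]
cheek -y inner rear [ 71.1 -32.4]
win L [ 32.4 -14.5]
win R [32.4 25.1]
link L [ 32.4 -31.5]
link R [32.5 33.4]
bar [35.4 17.6]
collar +y face [35.6  3.9]
collar top [33.6  2.1]
prong tip L [23.4 10.1]
prong tip R [23.4 16.4]
plate corner rear -y [ 85.1 -46.9]
rear +y [85.2 50. ]
tcp [31.8 10.6] 0.15278029886918224
```

>>> {"method": "drive_tool", "body": {
  "moves": [
    [[-0.001,0.001,0.02,0,0.005],[-0.001,0.001,0.04,0,0.005],[-0.001,0.001,0.055,0,0.005],[-0.001,0.001,0.064,0,0.005],[-0.001,0.001,0.064,0,0.005],[-0.001,0.001,0.064,0,0.005],[-0.001,0.001,0.064,0,0.005]]
  ]
}}

```text
clock: 4.55
tool_pos: [0.5591, 0.0317, 0.0907]
orientation: [-0.467, 3.105, -0.0]
wrist_force: [-0.4, 0.2, -0.8]
opening: 0.0139
grasp_force: 58.9
```

```bash
python3 - <<'E'
from h import *
import pickle
o=get_obs(); print(o['tool_pos'],o['clock'],o['wrist_force'])
c=cam('wrist'); pickle.dump(c,open('w3.pkl','wb'))
u,v=proj(c,[.5632,.0208,.036]).round().astype(int); x0=max(0,min(480,u-80)); y0=max(0,min(360,v-60)); print(x0,y0)
cv2.imwrite('pics/w3c.png',cv2.resize(c['color'][y0:y0+120,x0:x0+160,::-1],None,fx=5,fy=5,interpolation=cv2.INTER_CUBIC))
E
```

```text
[0.55905951 0.03166098 0.09072413] 4.55 [-0.38210961  0.20304522 -0.77593059]
219 185
```

View pics/w3c.png

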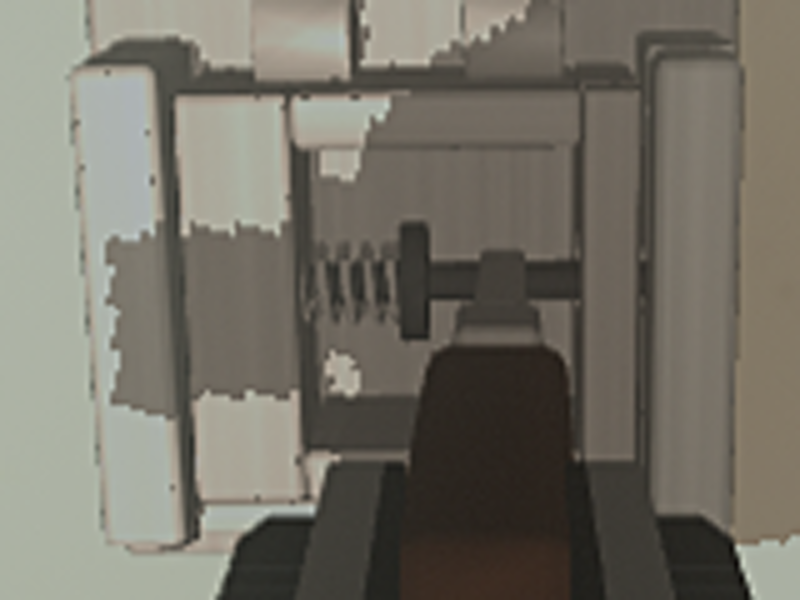

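The closer view shows the prong tip's front edge at crop y≈250 (x 480–525) and the bar at y 262–298. The collar's +y face is at x≈428 and the window's +y wall at x≈578.

```bash
python3 - <<'E'
from h import *
import pickle
c=pickle.load(open('w3.pkl','rb')); f=lambda x,y,z: ray(c,219+x/5,185+y/5,z)
a=np.radians(17.2); Rb=np.array([[np.cos(a),-np.sin(a)],[np.sin(a),np.cos(a)]]); b=np.array([.5298,.0105])
B=lambda p:(1000*Rb.T@(p[:2]-b)).round(1)
for n,x,y,z in [('cheek-y inner',158,68,.04),('cheek+y inner',652,55,.04),('win L',290,280,.036),('win R',578,280,.036),('bar',460,280,.025),('bar edge-x',460,262,.024),('bar edge+x',460,298,.024),('collar +y',428,280,.024),('prong L',480,250,.0443),('prong R',525,250,.0443),('win front edge floor',440,145,.036)]: print(n,B(f(x,y,z)))
o=get_obs(); print('tcp',B(o['tool_pos']))
E
```

```text
cheek-y inner [  1.8 -31.8]
cheek+y inner [ 0.1 34. ]
win L [ 32.2 -15.6]
win R [32.3 24.8]
bar [35.3  8.1]
bar edge-x [32.8  8.1]
bar edge+x [38.4  8.1]
collar +y [35.6  3.4]
prong L [25.7 11.1]
prong R [25.8 17.1]
win front edge floor [13.   5.6]
tcp [34.3 11.7]
```

>>> {"method": "drive_tool", "body": {
  "moves": [
    [[0.001,0,0.003,0,0.005],[0.001,0,0.007,0,0.005],[0.001,0,0.011,0,0.005],[0.001,0,0.015,0,0.005],[0.001,0,0.018,0,0.005],[0.001,0,0.0195,0,0.005],[0.001,0,0.0195,0,0.005]]
  ]
}}

```text
clock: 5.18
tool_pos: [0.5569, 0.0315, 0.0695]
orientation: [0.467, -3.106, 0.0]
wrist_force: [-0.5, 0.2, -0.8]
opening: 0.0146
grasp_force: 58.9
```

>>> {"method": "drive_tool", "body": {
  "moves": [
    [[0,0,0.003,0,0.005],[0,0,0.006,0,0.005],[0,0,0.008,0,0.005],[0,0,0.008,0,0.005],[0,0,0.008,0,0.005]]
  ]
}}

```text
clock: 5.6
tool_pos: [0.5572, 0.0315, 0.062]
orientation: [0.467, -3.106, 0.0]
wrist_force: [-0.1, -0.3, -0.3]
opening: 0.0144
grasp_force: 58.9
```

>>> {"method": "drive_tool", "body": {
  "moves": [
    [[0,-0.002,0,0,0.005],[0,-0.004,0,0,0.005],[0,-0.006,0,0,0.005],[0,-0.006,0,0,0.005],[0,-0.006,0,0,0.005]]
  ]
}}

```text
clock: 6.02
tool_pos: [0.5591, 0.0257, 0.0621]
orientation: [-0.467, 3.107, 0.0]
wrist_force: [-0.4, 1.0, -1.3]
opening: 0.0143
grasp_force: 58.9
```

```bash
cat >> h.py <<'E'
def st():
    o=get_obs(); M=R.from_rotvec(o['orientation']).as_matrix()
    a=np.radians(17.2); Rb=np.array([[np.cos(a),-np.sin(a)],[np.sin(a),np.cos(a)]]); b=np.array([.5298,.0105])
    print('brk',(1000*Rb.T@(o['tool_pos'][:2]-b)).round(2),'z',round(o['tool_pos'][2]*1000,2),'F brk',(Rb.T@o['wrist_force'][:2]).round(2),o['wrist_force'][2].round(2),'T',o['torque'].round(2),'yaw',np.degrees(np.arctan2(-M[0,1],M[1,1])).round(2),o['clock'])
E
python3 -c "from h import *; st()"
```

```text
brk [32.48  5.83] z 62.13 F brk [-0.09  1.11] -1.34 T [-0.03  0.06  0.02] yaw 17.09 6.0167
```

>>> {"method": "drive_tool", "body": {
  "moves": [
    [[0,-0.001,0,0,0.005],[0,-0.001,0,0,0.005],[0,-0.001,0,0,0.005]]
  ]
}}

```text
clock: 6.27
tool_pos: [0.5593, 0.0249, 0.0621]
orientation: [0.467, -3.107, -0.0]
wrist_force: [-0.0, -0.1, -1.6]
opening: 0.0141
grasp_force: 58.9
```

>>> {"method": "drive_tool", "body": {
  "moves": [
    [[0,-0.001,0,0,0.005],[0,-0.001,0,0,0.005],[0,-0.001,0,0,0.005]]
  ]
}}

```text
clock: 6.52
tool_pos: [0.5596, 0.024, 0.0621]
orientation: [0.467, -3.107, -0.0]
wrist_force: [-0.1, -0.4, -1.4]
opening: 0.0145
grasp_force: 59.0
```

>>> {"method": "drive_tool", "body": {
  "moves": [
    [[0,-0.001,0,0,0.005],[0,-0.001,0,0,0.005],[0,-0.001,0,0,0.005]]
  ]
}}

```text
clock: 6.77
tool_pos: [0.5599, 0.0232, 0.0621]
orientation: [-0.467, 3.107, 0.001]
wrist_force: [-0.7, 1.0, -0.9]
opening: 0.014
grasp_force: 59.1
```

```bash
python3 -c "from h import *; st()"
```

```text
brk [32.49  3.19] z 62.11 F brk [-0.33  1.17] -0.88 T [0.56 0.2  0.01] yaw 17.11 6.7667
```

>>> {"method": "drive_tool", "body": {
  "moves": [
    [[0,-0.001,0,0,0.005],[0,-0.001,0,0,0.005],[0,-0.001,0,0,0.005]]
  ]
}}

```text
clock: 7.02
tool_pos: [0.5602, 0.0223, 0.0621]
orientation: [-0.467, 3.107, 0.001]
wrist_force: [-1.1, 1.7, 0.1]
opening: 0.0143
grasp_force: 59.2
```

>>> {"method": "drive_tool", "body": {
  "moves": [
    [[0,-0.001,0,0,0.005],[0,-0.002,0,0,0.005],[0,-0.002,0,0,0.005],[0,-0.002,0,0,0.005]]
  ]
}}

```text
clock: 7.35
tool_pos: [0.5608, 0.0202, 0.0621]
orientation: [-0.467, 3.107, 0.001]
wrist_force: [-0.2, 2.9, 0.7]
opening: 0.0146
grasp_force: 59.3
```

```bash
python3 -c "from h import *; st()"
```

```text
brk [32.48  0.14] z 62.06 F brk [0.63 2.85] 0.65 T [1.35 0.4  0.04] yaw 17.11 7.35
```

>>> {"method": "drive_tool", "body": {
  "moves": [
    [[0,-0.001,0,0,0.005],[0,-0.002,0,0,0.005],[0,-0.002,0,0,0.005],[0,-0.002,0,0,0.005]]
  ]
}}

```text
clock: 7.68
tool_pos: [0.5613, 0.0183, 0.0621]
orientation: [0.467, -3.107, -0.0]
wrist_force: [-1.9, 3.2, -0.0]
opening: 0.0144
grasp_force: 59.4
```

>>> {"method": "drive_tool", "body": {
  "moves": [
    [[0,-0.001,0,0,0.005],[0,-0.002,0,0,0.005],[0,-0.002,0,0,0.005],[0,-0.002,0,0,0.005]]
  ]
}}

```text
clock: 8.02
tool_pos: [0.5619, 0.0164, 0.0621]
orientation: [-0.467, 3.107, 0.0]
wrist_force: [-1.7, 3.2, 1.1]
opening: 0.0146
grasp_force: 59.5
```

```bash
python3 - <<'E'
from h import *
st()
c=cam('wrist'); u,v=proj(c,[.5632,.0208,.036]).round().astype(int); x0=max(0,min(480,u-80)); y0=max(0,min(360,v-60)); print(x0,y0)
cv2.imwrite('pics/w4c.png',cv2.resize(c['color'][y0:y0+120,x0:x0+160,::-1],None,fx=5,fy=5,interpolation=cv2.INTER_CUBIC))
E
```

```text
brk [32.44 -3.89] z 62.07 F brk [-0.69  3.56] 1.08 T [1.98 0.64 0.07] yaw 17.11 8.0167
242 200
```

View pics/w4c.png

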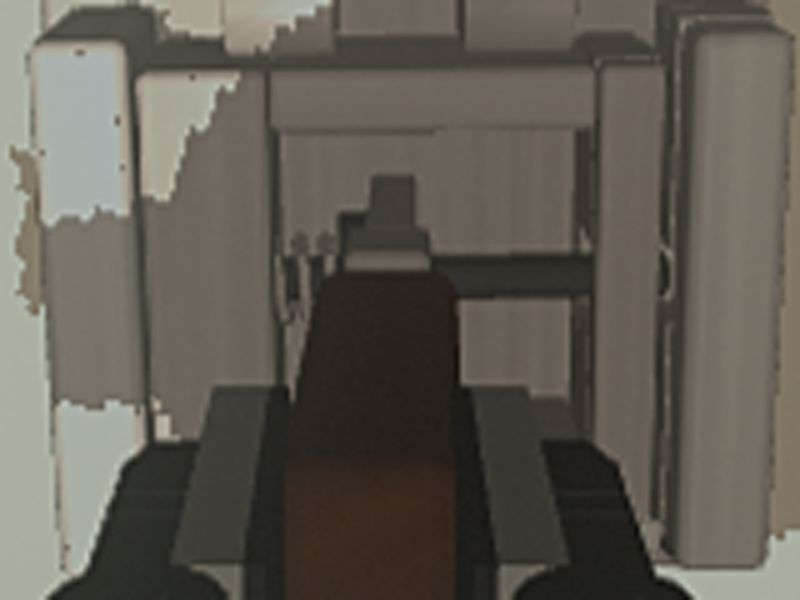

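The wrist view shows the prong against the collar at x≈372. The link has shifted to the −y cheek, and the pin's end at (668,273) is nearly out of the cheek. I'll push a bit further in small steps.

>>> {"method": "drive_tool", "body": {
  "moves": [
    [[0,-0.001,0,0,0.005],[0,-0.001,0,0,0.005],[0,-0.001,0,0,0.005]]
  ]
}}

```text
clock: 8.32
tool_pos: [0.5622, 0.0155, 0.062]
orientation: [0.467, -3.107, -0.0]
wrist_force: [-1.7, 5.2, -0.2]
opening: 0.0142
grasp_force: 59.6
```

```bash
python3 -c "from h import *; st()"
```

```text
brk [32.46 -4.82] z 62.04 F brk [-0.05  5.47] -0.21 T [2.14 0.7  0.02] yaw 17.11 8.3167
```

>>> {"method": "drive_tool", "body": {
  "moves": [
    [[0,-0.001,0,0,0.005],[0,-0.001,0,0,0.005],[0,-0.001,0,0,0.005]]
  ]
}}

```text
clock: 8.57
tool_pos: [0.5625, 0.0146, 0.062]
orientation: [-0.467, 3.107, 0.001]
wrist_force: [-1.6, 5.2, 0.9]
opening: 0.0143
grasp_force: 59.7
```

```bash
python3 -c "from h import *; st()"
```

```text
brk [32.47 -5.72] z 62.05 F brk [0.   5.43] 0.89 T [2.19 0.78 0.1 ] yaw 17.11 8.5667
```

>>> {"method": "drive_tool", "body": {
  "moves": [
    [[0,-0.0006,0,0,0.005],[0,-0.0006,0,0,0.005],[0,-0.0006,0,0,0.005]]
  ]
}}

```text
clock: 8.82
tool_pos: [0.5626, 0.0141, 0.0621]
orientation: [-0.467, 3.107, 0.001]
wrist_force: [-1.4, 5.4, 0.2]
opening: 0.0147
grasp_force: 59.7
```

```bash
python3 -c "from h import *; st()"
```

```text
brk [32.45 -6.24] z 62.06 F brk [0.23 5.58] 0.23 T [2.3  0.8  0.02] yaw 17.11 8.8167
```

>>> {"method": "drive_tool", "body": {
  "moves": [
    [[0,-0.0006,0,0,0.005],[0,-0.0006,0,0,0.005],[0,-0.0006,0,0,0.005]]
  ]
}}

```text
clock: 9.07
tool_pos: [0.5628, 0.0137, 0.0621]
orientation: [-0.467, 3.107, 0.001]
wrist_force: [-1.7, 4.9, 0.3]
opening: 0.0139
grasp_force: 60.0
```

```bash
python3 -c "from h import *; st()"
```

```text
brk [32.47 -6.73] z 62.07 F brk [-0.2   5.19] 0.33 T [ 2.48  0.81 -0.  ] yaw 17.11 9.0667
```

>>> {"method": "drive_tool", "body": {
  "moves": [
    [[0.001,0,0,0,0.005],[0.002,0,0,0,0.005],[0.002,0,0,0,0.005],[0.002,0,0,0,0.005]]
  ]
}}

```text
clock: 9.4
tool_pos: [0.5618, 0.0135, 0.0621]
orientation: [-0.467, 3.105, 0.002]
wrist_force: [0.4, 6.2, -0.9]
opening: 0.014
grasp_force: 59.6
```

```bash
python3 -c "from h import *; st()"
```

```text
brk [31.5  -6.62] z 62.12 F brk [2.2  5.79] -0.87 T [ 2.62 -0.2  -0.02] yaw 17.12 9.4
```

>>> {"method": "drive_tool", "body": {
  "moves": [
    [[0.001,0,0,0,0.005],[0.001,0,0,0,0.005],[0.001,0,0,0,0.005]]
  ]
}}

```text
clock: 9.65
tool_pos: [0.5611, 0.0133, 0.0621]
orientation: [-0.467, 3.104, 0.002]
wrist_force: [1.1, 5.9, -1.4]
opening: 0.0146
grasp_force: 59.6
```

```bash
python3 -c "from h import *; st()"
```

```text
brk [30.77 -6.59] z 62.14 F brk [2.85 5.33] -1.42 T [ 2.66 -0.39  0.06] yaw 17.12 9.65
```

>>> {"method": "drive_tool", "body": {
  "moves": [
    [[0.001,0,0,0,0.005],[0.001,0,0,0,0.005],[0.001,0,0,0,0.005]]
  ]
}}

```text
clock: 9.9
tool_pos: [0.5602, 0.013, 0.0621]
orientation: [-0.467, 3.104, 0.002]
wrist_force: [0.6, 5.9, -2.4]
opening: 0.0142
grasp_force: 59.5
```

```bash
python3 -c "from h import *; st()"
```

```text
brk [29.81 -6.57] z 62.13 F brk [2.27 5.42] -2.38 T [ 2.7  -0.45  0.06] yaw 17.12 9.9
```

>>> {"method": "drive_tool", "body": {
  "moves": [
    [[0.001,0,0,0,0.005],[0.002,0,0,0,0.005],[0.003,0,0,0,0.005],[0.003,0,0,0,0.005]]
  ]
}}

```text
clock: 10.23
tool_pos: [0.5573, 0.0121, 0.0621]
orientation: [-0.467, 3.104, 0.002]
wrist_force: [0.4, 6.2, -2.3]
opening: 0.0143
grasp_force: 59.5
```

```bash
python3 -c "from h import *; st()"
```

```text
brk [26.72 -6.59] z 62.15 F brk [2.23 5.77] -2.3 T [ 2.72 -0.4   0.06] yaw 17.11 10.2333
```

>>> {"method": "drive_tool", "body": {
  "moves": [
    [[0.001,0,0,0,0.005],[0.002,0,0,0,0.005],[0.003,0,0,0,0.005],[0.003,0,0,0,0.005]]
  ]
}}

```text
clock: 10.57
tool_pos: [0.5544, 0.0112, 0.0621]
orientation: [-0.467, 3.104, 0.002]
wrist_force: [1.6, 7.2, -1.4]
opening: 0.0143
grasp_force: 59.5
```

```bash
python3 - <<'E'
from h import *
st()
c=cam('wrist'); u,v=proj(c,[.5632,.0208,.036]).round().astype(int); x0=max(0,min(480,u-80)); y0=max(0,min(360,v-60)); print(x0,y0)
cv2.imwrite('pics/w5c.png',cv2.resize(c['color'][y0:y0+120,x0:x0+160,::-1],None,fx=5,fy=5,interpolation=cv2.INTER_CUBIC))
E
```

```text
brk [23.7  -6.61] z 62.14 F brk [3.63 6.39] -1.4 T [ 2.73 -0.44  0.06] yaw 17.11 10.5667
246 213
```

View pics/w5c.png

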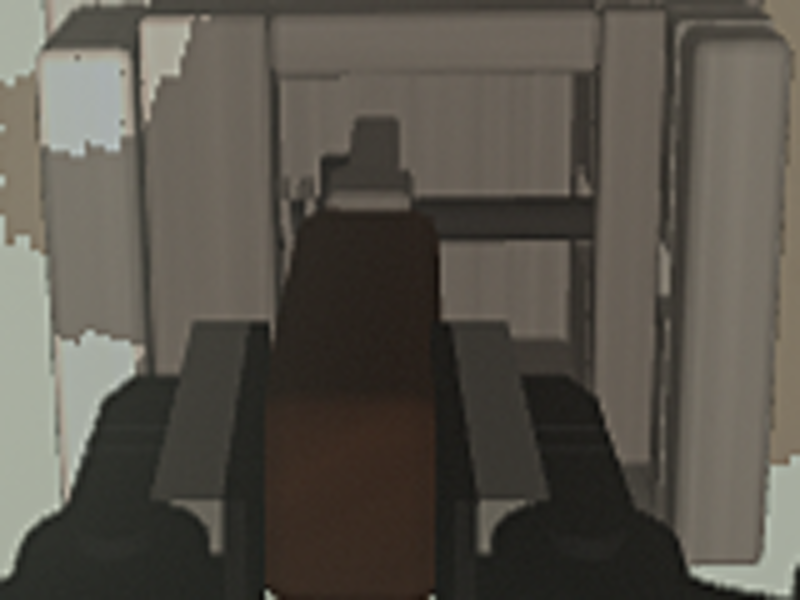

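The link has slid about 7 mm forward and its front edge (y≈10) is now ahead of the cheek fronts (y≈50). The collar is still held by the prong. I'll continue drawing it out.

>>> {"method": "drive_tool", "body": {
  "moves": [
    [[0.0015,0,0,0,0.005],[0.004,0,0,0,0.005],[0.0065,0,0,0,0.005],[0.009,0,0,0,0.005],[0.0115,0,0,0,0.005],[0.014,0,0,0,0.005],[0.0165,0,0,0,0.005],[0.018,0,0,0,0.005]]
  ]
}}

```text
clock: 11.28
tool_pos: [0.5371, 0.0058, 0.0621]
orientation: [-0.467, 3.104, 0.002]
wrist_force: [1.3, 5.8, -1.3]
opening: 0.0145
grasp_force: 59.5
```

```bash
python3 -c "from h import *; st()"
```

```text
brk [ 5.6  -6.62] z 62.14 F brk [2.99 5.16] -1.25 T [ 2.7  -0.51  0.03] yaw 17.11 11.2833
```

>>> {"method": "drive_tool", "body": {
  "moves": [
    [[0.002,0,0,0,0.005],[0.004,0,0,0,0.005],[0.006,0,0,0,0.005],[0.008,0,0,0,0.005],[0.01,0,0,0,0.005],[0.012,0,0,0,0.005],[0.013,0,0,0,0.005],[0.013,0,0,0,0.005]]
  ]
}}

```text
clock: 11.95
tool_pos: [0.5246, 0.0021, 0.0621]
orientation: [-0.467, 3.104, 0.002]
wrist_force: [0.7, 7.0, -2.6]
opening: 0.0142
grasp_force: 59.5
```

```bash
python3 - <<'E'
from h import *
st()
c=cam('wrist'); save(c,'w6.png')
cv2.imwrite('pics/w6c.png',cv2.resize(c['color'][100:340,160:480,::-1],None,fx=2.5,fy=2.5,interpolation=cv2.INTER_CUBIC))
E
```

```text
brk [-7.42 -6.52] z 62.14 F brk [2.78 6.45] -2.62 T [ 2.79 -0.32  0.1 ] yaw 17.11 11.95
```

View pics/w6c.png

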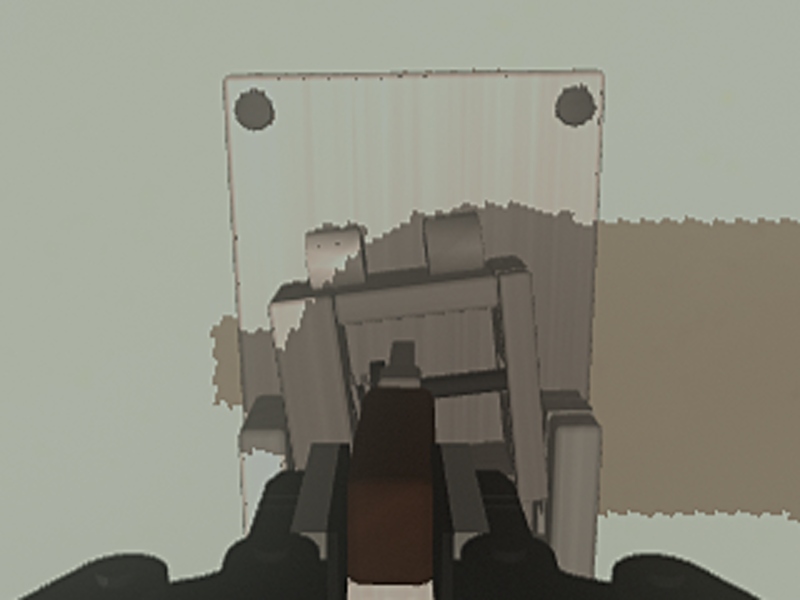

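The wrist view shows the link drawn out to about half. Its bar (row ~380) is in front of the +y cheek front (~400–415), and it is yawed about 7° counter-clockwise, with the prong still holding the collar. I'll let the spring out gently, lift clear, then finish the pull on the window's front wall with both prongs across.

>>> {"method": "drive_tool", "body": {
  "moves": [
    [[0,0.0015,0,0,0.005],[0,0.003,0,0,0.005],[0,0.0045,0,0,0.005],[0,0.006,0,0,0.005],[0,0.0075,0,0,0.005],[0,0.009,0,0,0.005],[0,0.0105,0,0,0.005],[0,0.0115,0,0,0.005]]
  ]
}}

```text
clock: 12.67
tool_pos: [0.5203, 0.0113, 0.0623]
orientation: [0.468, -3.106, 0.003]
wrist_force: [0.2, -0.2, -1.6]
opening: 0.0144
grasp_force: 58.9
```

```bash
python3 -c "from h import *; st()"
```

```text
brk [-8.82  3.55] z 62.3 F brk [ 0.18 -0.25] -1.57 T [-0.15 -0.43  0.03] yaw 17.13 12.6667
```

>>> {"method": "drive_tool", "body": {
  "moves": [
    [[0,0,-0.01,0,0.005],[0,0,-0.025,0,0.005],[0,0,-0.045,0,0.005],[0,0,-0.06,0,0.005],[0,0,-0.06,0,0.005],[0,0,-0.06,0,0.005]]
  ]
}}

```text
clock: 13.17
tool_pos: [0.5206, 0.0117, 0.1232]
orientation: [-0.467, 3.105, -0.001]
wrist_force: [-0.1, 1.0, -1.4]
opening: 0.0144
grasp_force: 59.0
```

```bash
python3 - <<'E'
from h import *
import pickle
st(); print(get_obs()['joint_positions'].round(3))
c=cam('wrist'); save(c,'w7.png'); pickle.dump(c,open('w7.pkl','wb'))
cv2.imwrite('pics/w7c.png',cv2.resize(c['color'][130:330,190:450,::-1],None,fx=3,fy=3,interpolation=cv2.INTER_CUBIC))
E
```

```text
brk [-8.42  3.91] z 123.18 F brk [0.22 0.96] -1.42 T [ 0.03  0.03 -0.03] yaw 17.1 13.1667
[ 3.240e-01  2.340e-01 -1.200e-01  1.000e-03 -1.215e+00 -1.597e+00]
```

View pics/w7c.png

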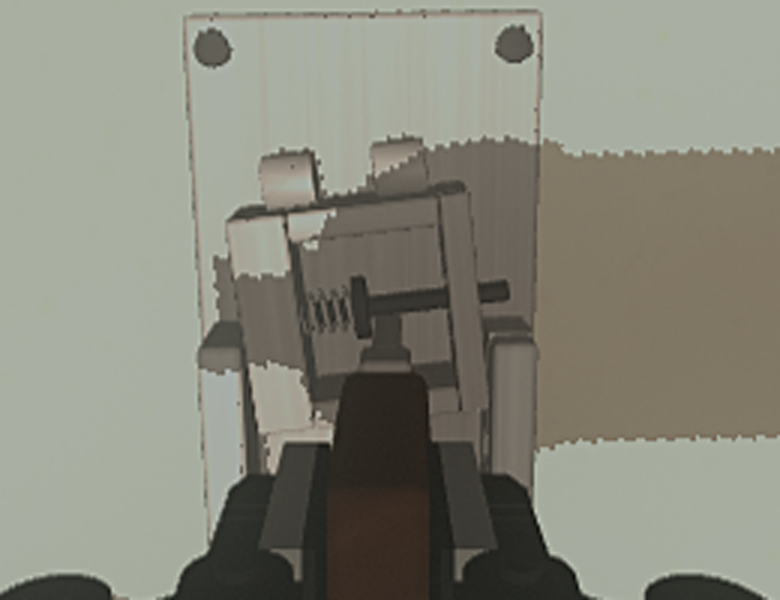

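The pin has sprung out in front of the +y cheek, with its end at (508,290). The link's front edge runs (230,220)–(467,187), yawed about 7°, and the window's front wall is near (303,243)–(435,225). Next I'll work out the link pose and the crosswise insertion point.

```bash
python3 - <<'E'
from h import *
import pickle
c=pickle.load(open('w7.pkl','rb')); f=lambda x,y,z: ray(c,190+x/3,130+y/3,z)
o=get_obs(); M=R.from_rotvec(o['orientation']).as_matrix()
a=np.radians(17.2); Rb=np.array([[np.cos(a),-np.sin(a)],[np.sin(a),np.cos(a)]]); b=np.array([.5298,.0105])
B=lambda p:(1000*Rb.T@(p[:2]-b)).round(1)
mod=[(-.030,-.032),(-.030,.032),(-.030,-.016),(-.030,.024),(-.022,-.016),(-.022,.024)]
px=[(230,220),(467,187),(288,213),(440,192),(301,243),(436,225)]
P=[f(x,y,.036) for x,y in px]
t,th,Rl,r=fit2(mod,P); print('link brk',B(t),'yaw rel',np.degrees(th)-17.2,'res',(r*1000).round(1).tolist())
print('bar pts link', [(1000*Rl.T@(f(x,y,.024)[:2]-t)).round(1) for x,y in [(370,304),(447,297),(508,290)]])
print('cheek fronts',B(f(200,350,.04)),B(f(535,342,.04)),'plate front',B(f(186,15,.01)),B(f(541,12,.01)))
e=M[:2,:2]@np.array([-.0012,.0025]); t=t-e   # camera bias
th0=th+np.pi/2; ty=np.array([-np.sin(th0),np.cos(th0)]); tx=np.array([-np.cos(th0),-np.sin(th0)])
d=tx*-.0012
for nm,p in [('ins',(-.014,.001))]:
    w=Rl@np.array(p)+t-d
    print(nm,'world',w,'delta tool now',tooldelta([*w,o['tool_pos'][2]]).round(4),'yaw tool',-(np.degrees(th0)-17.1))
E
```

```text
link brk [-6.   0.6] yaw rel 7.796213486543298 res [[-0.7, 0.9], [0.2, -1.2], [-0.1, 0.2], [0.1, -0.2], [-0.8, 2.2], [1.3, -1.9]]
bar pts link [array([-0.2,  1.4]), array([ 0.8, 22.8]), array([ 1.1, 39.7])]
cheek fronts [  2.1 -42.8] [ 0.  45.5] plate front [-83.4 -47.7] [-84.1  48.3]
ins world [5.10866421e-01 4.50298770e-04] delta tool now [ 0.0119 -0.0082  0.    ] yaw tool -97.8962134865433
```

>>> {"method": "drive_tool", "body": {
  "moves": [
    [[0.012,-0.008,0,-7,0.005],[0.012,-0.008,0,-14,0.005],[0.012,-0.008,0,-21,0.005],[0.012,-0.008,0,-28,0.005],[0.012,-0.008,0,-35,0.005],[0.012,-0.008,0,-42,0.005],[0.012,-0.008,0,-49,0.005],[0.012,-0.008,0,-49,0.005]]
  ]
}}

```text
clock: 13.88
tool_pos: [0.5102, 0.0006, 0.1209]
orientation: [1.718, -2.627, -0.001]
wrist_force: [1.1, 0.7, -1.3]
opening: 0.0145
grasp_force: 58.9
```

>>> {"method": "drive_tool", "body": {
  "moves": [
    [[0,0,0,-7,0.005],[0,0,0,-14,0.005],[0,0,0,-21,0.005],[0,0,0,-28,0.005],[0,0,0,-35,0.005],[0,0,0,-42,0.005],[0,0,0,-49,0.005],[0,0,0,-49,0.005]]
  ]
}}

```text
clock: 14.55
tool_pos: [0.5105, 0.0007, 0.1213]
orientation: [2.65, -1.684, -0.002]
wrist_force: [-0.2, -0.5, -0.3]
opening: 0.0143
grasp_force: 58.9
```

```bash
python3 - <<'E'
from h import *
import pickle
st(); o=get_obs(); print(tooldelta([.5109,.0005,o['tool_pos'][2]]))
c=cam('wrist'); save(c,'w8.png'); pickle.dump(c,open('w8.pkl','wb'))
E
```

```text
brk [-21.3   -3.68] z 121.31 F brk [-0.31 -0.44] -0.3 T [ 0.02 -0.01 -0.02] yaw 115.14 14.55
[ 3.22931404e-04 -2.44477701e-04 -5.54331642e-07]
```

>>> {"method": "drive_tool", "body": {
  "moves": [
    [[0,0,0.015,0,0.005],[0,0,0.03,0,0.005],[0,0,0.035,0,0.005],[0,0,0.0375,0,0.005],[0,0,0.04,0,0.005],[0,0,0.042,0,0.005],[0,0,0.042,0,0.005]]
  ]
}}

```text
clock: 15.18
tool_pos: [0.5114, 0.001, 0.0803]
orientation: [-2.65, 1.686, -0.0]
wrist_force: [0.1, 0.1, 0.2]
opening: 0.0147
grasp_force: 58.9
```

```bash
python3 -c "from h import *; st()"
```

```text
brk [-20.37  -3.64] z 80.27 F brk [0.15 0.02] 0.15 T [-0.04 -0.04 -0.  ] yaw 115.06 15.1833
```

>>> {"method": "drive_tool", "body": {
  "moves": [
    [[0,0,0.001,0,0.005],[0,0,0.002,0,0.005],[0,0,0.003,0,0.005],[0,0,0.003,0,0.005]]
  ]
}}

```text
clock: 15.52
tool_pos: [0.5111, 0.001, 0.077]
orientation: [-2.651, 1.686, 0.0]
wrist_force: [-0.6, -0.5, -0.3]
opening: 0.0141
grasp_force: 58.9
```

```bash
python3 -c "from h import *; st()"
```

```text
brk [-20.64  -3.59] z 77.03 F brk [-0.74 -0.26] -0.26 T [-0.01  0.04  0.03] yaw 115.1 15.5167
```

>>> {"method": "drive_tool", "body": {
  "moves": [
    [[0,0,0.0015,0,0.005],[0,0,0.003,0,0.005],[0,0,0.0045,0,0.005],[0,0,0.006,0,0.005],[0,0,0.006,0,0.005]]
  ]
}}

```text
clock: 15.93
tool_pos: [0.5109, 0.0009, 0.0707]
orientation: [2.651, -1.685, -0.001]
wrist_force: [-0.3, 0.5, -1.7]
opening: 0.0139
grasp_force: 58.9
```

```bash
python3 -c "from h import *; st()"
```

```text
brk [-20.84  -3.57] z 70.65 F brk [-0.11  0.52] -1.72 T [0.03 0.   0.03] yaw 115.11 15.9333
```

>>> {"method": "drive_tool", "body": {
  "moves": [
    [[0,0,0.002,0,0.005],[0,0,0.004,0,0.005],[0,0,0.006,0,0.005],[0,0,0.008,0,0.005],[0,0,0.0095,0,0.005],[0,0,0.0095,0,0.005]]
  ]
}}

```text
clock: 16.43
tool_pos: [0.511, 0.0009, 0.0612]
orientation: [2.651, -1.685, -0.001]
wrist_force: [-0.8, -0.2, -1.0]
opening: 0.014
grasp_force: 58.9
```

```bash
python3 -c "from h import *; st()"
```

```text
brk [-20.84  -3.58] z 61.15 F brk [-0.79  0.04] -1.05 T [ 0.03 -0.01  0.05] yaw 115.11 16.4333
```

>>> {"method": "drive_tool", "body": {
  "moves": [
    [[-0.0003,0.002,0,0,0.005],[-0.0006,0.004,0,0,0.005],[-0.0008,0.006,0,0,0.005],[-0.0011,0.008,0,0,0.005],[-0.0014,0.01,0,0,0.005],[-0.0014,0.01,0,0,0.005]]
  ]
}}

```text
clock: 16.93
tool_pos: [0.5013, -0.0021, 0.0618]
orientation: [-2.651, 1.685, -0.0]
wrist_force: [0.1, -0.7, -1.2]
opening: 0.0145
grasp_force: 58.9
```

```bash
python3 -c "from h import *; st()"
```

```text
brk [-30.91  -3.64] z 61.83 F brk [-0.13 -0.68] -1.18 T [ 0.01 -0.35  0.03] yaw 115.11 16.9333
```

>>> {"method": "drive_tool", "body": {
  "moves": [
    [[-0.0003,0.002,0,0,0.005],[-0.0006,0.004,0,0,0.005],[-0.0008,0.006,0,0,0.005],[-0.0011,0.008,0,0,0.005],[-0.0014,0.01,0,0,0.005],[-0.0014,0.01,0,0,0.005]]
  ]
}}

```text
clock: 17.43
tool_pos: [0.4916, -0.0051, 0.0617]
orientation: [-2.651, 1.685, -0.0]
wrist_force: [0.9, 0.5, -0.2]
opening: 0.0143
grasp_force: 59.0
```

```bash
python3 -c "from h import *; st()"
```

```text
brk [-41.07  -3.63] z 61.74 F brk [1.   0.26] -0.16 T [-0.02 -0.5  -0.01] yaw 115.11 17.4333
```

>>> {"method": "drive_tool", "body": {
  "moves": [
    [[-0.0003,0.002,0,1,0.005],[-0.0006,0.004,0,2,0.005],[-0.0008,0.006,0,3,0.005],[-0.0011,0.008,0,4,0.005],[-0.0014,0.01,0,5,0.005],[-0.0017,0.012,0,6.5,0.005],[-0.0019,0.0135,0,8,0.005],[-0.0019,0.0135,0,8,0.005]]
  ]
}}

```text
clock: 18.1
tool_pos: [0.4785, -0.0091, 0.0617]
orientation: [2.526, -1.868, -0.0]
wrist_force: [1.0, 0.8, 0.3]
opening: 0.0145
grasp_force: 59.0
```

```bash
python3 - <<'E'
from h import *
import pickle
st()
for n in ['wrist','top']:
    c=cam(n); save(c,n+'9.png'); pickle.dump(c,open(n+'9.pkl','wb'))
a=np.radians(17.2); Rb=np.array([[np.cos(a),-np.sin(a)],[np.sin(a),np.cos(a)]]); b=np.array([.5298,.0105])
w=lambda x,y,z: [*(Rb@np.array([x,y])/1000+b),z]
# brightness profile along bracket x at several y between cheeks, at z=.010 (plate) seen by top camera
from scipy.ndimage import map_coordinates
for y in (-24,-28,28):
    P=np.array([proj(c,w(x,y,.036)) for x in range(-80,30,2)])
    g=map_coordinates(c['color'].mean(2),[P[:,1],P[:,0]],order=1); print(y,g.round().astype(int).tolist())
E
```

```text
brk [-54.74  -3.53] z 61.66 F brk [1.23 0.44] 0.3 T [ 0.18 -0.53 -0.02] yaw 107.01 18.1
-24 [110, 107, 99, 80, 59, 40, 32, 39, 53, 62, 64, 58, 50, 46, 44, 42, 43, 44, 49, 57, 70, 86, 101, 116, 129, 136, 142, 145, 146, 142, 138, 132, 125, 115, 101, 89, 81, 76, 74, 73, 71, 69, 69, 70, 69, 66, 63, 62, 63, 62, 62, 64, 65, 67, 68]
-28 [142, 142, 141, 136, 123, 99, 67, 42, 36, 42, 52, 59, 61, 59, 52, 48, 45, 43, 42, 44, 45, 48, 52, 64, 79, 97, 113, 126, 134, 140, 144, 147, 146, 144, 140, 136, 129, 122, 115, 110, 106, 102, 97, 91, 87, 85, 83, 80, 77, 80, 83, 85, 85, 88, 93]
28 [50, 43, 42, 46, 63, 90, 117, 136, 144, 144, 130, 105, 81, 72, 71, 74, 75, 78, 79, 80, 80, 80, 81, 81, 82, 83, 84, 83, 82, 82, 81, 81, 80, 81, 81, 81, 80, 80, 80, 80, 80, 80, 79, 80, 80, 80, 80, 79, 79, 80, 80, 80, 79, 79, 79]
```

>>> {"method": "drive_tool", "body": {
  "moves": [
    [[0,0.001,0,0,0.005],[0,0.0015,0,0,0.005],[0,0.0015,0,0,0.005],[0,0,0,0,0.005],[0,-0.002,0,0,0.005],[0,-0.002,0,0,0.005]]
  ]
}}

```text
clock: 18.7
tool_pos: [0.4804, -0.0085, 0.0612]
orientation: [2.526, -1.866, -0.002]
wrist_force: [0.7, 0.6, -0.0]
opening: 0.0146
grasp_force: 58.9
```

```bash
python3 -c "from h import *; st()"
```

```text
brk [-52.81  -3.58] z 61.17 F brk [0.82 0.38] -0.04 T [-0.01  0.01  0.02] yaw 107.11 18.7
```

>>> {"method": "drive_tool", "body": {
  "moves": [
    [[0,0,-0.005,0,0.005],[0,0,-0.015,0,0.005],[0,0,-0.03,0,0.005],[0,0,-0.05,0,0.005],[0,0,-0.08,0,0.005],[0,0,-0.09,0,0.005],[0,0,-0.09,0,0.005]]
  ]
}}

```text
clock: 19.28
tool_pos: [0.4826, -0.0083, 0.155]
orientation: [-2.524, 1.863, -0.007]
wrist_force: [0.5, 0.2, -0.6]
opening: 0.0142
grasp_force: 59.0
```

>>> {"method": "drive_tool", "body": {
  "moves": [
    [[0,0,0,7,0.005],[0,0,0,14,0.005],[0,0,0,21,0.005],[0,0,0,28,0.005],[0,0,0,35,0.005],[0,0,0,42,0.005],[0,0,0,49,0.005],[0,0,0,56,0.005]]
  ]
}}

```text
clock: 19.95
tool_pos: [0.4799, -0.0085, 0.1505]
orientation: [1.345, -2.836, -0.001]
wrist_force: [-0.0, -0.3, -1.0]
opening: 0.0144
grasp_force: 59.0
```

>>> {"method": "drive_tool", "body": {
  "moves": [
    [[0,-0.03,0,7,0.005],[0,-0.03,0,14,0.005],[0,-0.03,0,21,0.005],[0,-0.03,0,28,0.005],[0,-0.03,0,34,0.005],[0,-0.03,0,34,0.005],[0,-0.03,0,34,0.005]]
  ]
}}

```text
clock: 20.53
tool_pos: [0.5036, -0.0273, 0.1508]
orientation: [0.472, -3.104, -0.0]
wrist_force: [0.3, 0.1, -1.5]
opening: 0.0143
grasp_force: 59.1
```

```bash
python3 - <<'E'
from h import *
import pickle
st()
c=cam('wrist'); save(c,'w10.png'); pickle.dump(c,open('w10.pkl','wb'))
E
```

```text
brk [-36.24 -28.32] z 150.82 F brk [ 0.31 -0.04] -1.49 T [-0.01  0.01  0.03] yaw 17.29 20.5333
```

```bash
cat > fitlink.py <<'E'
from h import *
import pickle,sys
from scipy.optimize import differential_evolution
from scipy.ndimage import map_coordinates
a=np.radians(17.2); Rb=np.array([[np.cos(a),-np.sin(a)],[np.sin(a),np.cos(a)]]); b=np.array([.5298,.0105])
def seg(p,q,n=40): return np.linspace(p,q,n)
rect=lambda x0,x1,y0,y1,z: [((x0,y0,z),(x1,y0,z)),((x1,y0,z),(x1,y1,z)),((x1,y1,z),(x0,y1,z)),((x0,y1,z),(x0,y0,z))]
E=rect(-30,30,-32,32,36)+rect(-22,22,-16,24,36)+[((-3,4,24),(-3,24,24)),((3,4,24),(3,24,24))]
pts=np.vstack([seg(*e) for e in E])
def run(c,bounds):
    g=cv2.GaussianBlur(cv2.cvtColor(c['color'],cv2.COLOR_RGB2GRAY).astype(np.float32),(0,0),1.2)
    G=np.minimum(np.hypot(cv2.Sobel(g,cv2.CV_32F,1,0),cv2.Sobel(g,cv2.CV_32F,0,1)),80)
    def uv(p):
        t=np.radians(p[2]); m=np.array([[np.cos(t),-np.sin(t)],[np.sin(t),np.cos(t)]])
        q=(pts[:,:2]@m.T+p[:2])/1000@Rb.T+b; P=np.c_[q,pts[:,2]/1000]-c['position']; P=P@c['rotation']
        return c['cy']+c['fy']*P[:,1]/P[:,2], c['cx']-c['fx']*P[:,0]/P[:,2]
    f=lambda p:-map_coordinates(G,uv(p),order=1).mean()
    r=differential_evolution(f,bounds,seed=1,popsize=25,tol=1e-6); return r.x.round(2),-r.fun
if __name__=='__main__':
    for n,bd in [('w7',[(-16,4),(-8,8),(0,16)]),('w10',[(-48,-24),(-12,12),(-20,20)])]: print(n,run(pickle.load(open(n+'.pkl','rb')),bd))
E
python3 fitlink.py
```

```text
w7 (array([-4.84, -1.13,  9.03]), np.float64(54.106510162353516))
w10 (array([-38.44,  -2.21,   2.66]), np.float64(50.30875015258789))
```

```bash
python3 -c "
from h import *
print(tooldelta([.4880,-.2640,.152]))"
```

```text
[ 0.08539453 -0.22135638 -0.00094267]
```

>>> {"method": "drive_tool", "body": {
  "moves": [
    [[0.012,-0.03,-0.001,3,0.005],[0.024,-0.06,-0.001,6,0.005],[0.036,-0.09,-0.001,9,0.005],[0.048,-0.12,-0.001,12,0.005],[0.06,-0.15,-0.001,16,0.005],[0.072,-0.185,-0.001,20,0.005],[0.08,-0.21,-0.001,22.5,0.005],[0.0855,-0.2215,-0.001,22.5,0.005]]
  ]
}}

```text
clock: 21.25
tool_pos: [0.487, -0.2669, 0.152]
orientation: [-0.15, -3.137, 0.001]
wrist_force: [-0.2, -0.1, -1.7]
opening: 0.0145
grasp_force: 59.2
```

>>> {"method": "drive_tool", "body": {
  "moves": [
    [[0,0,0,0,0.005],[0,0,0,0,0.005],[0,0,0,0,0.005]]
  ]
}}

```text
clock: 21.5
tool_pos: [0.4876, -0.2632, 0.1524]
orientation: [-0.144, -3.138, -0.001]
wrist_force: [-0.8, 0.1, -0.2]
opening: 0.0144
grasp_force: 59.2
```

```bash
python3 -c "
from h import *
st(); o=get_obs(); print(tooldelta([.4880,-.2640,.152]),o['tool_pos'])"
```

```text
brk [-121.25 -249.  ] z 152.43 F brk [-0.77  0.34] -0.21 T [ 0.04  0.01 -0.03] yaw -5.27 21.5
[-0.00046981 -0.00073969  0.00043144] [ 0.48760022 -0.26322048  0.1524319 ]
```

>>> {"method": "drive_tool", "body": {
  "moves": [
    [[0,-0.001,0.025,0,0.005],[0,-0.001,0.05,0,0.005],[0,-0.001,0.062,0,0.005],[0,-0.001,0.072,0,0.005],[0,-0.001,0.082,0,0.005],[0,-0.001,0.092,0,0.005],[0,-0.001,0.098,0,0.005],[0,-0.001,0.098,0,0.005]]
  ]
}}

```text
clock: 22.17
tool_pos: [0.487, -0.2645, 0.0534]
orientation: [-0.147, -3.136, -0.001]
wrist_force: [0.3, 0.6, -1.1]
opening: 0.014
grasp_force: 59.2
```

>>> {"method": "drive_tool", "body": {
  "moves": [
    [[0,0,0.001,0,0.005],[0,0,0.0015,0,0.005],[0,0,0.0015,0,0.005]]
  ]
}}

```text
clock: 22.42
tool_pos: [0.4879, -0.2653, 0.0537]
orientation: [0.148, 3.137, -0.001]
wrist_force: [0.1, 1.0, -0.7]
opening: 0.0143
grasp_force: 59.2
```

```bash
python3 -c "
from h import *
st(); o=get_obs(); print(o['tool_pos'])"
```

```text
brk [-121.53 -251.07] z 53.66 F brk [0.42 0.94] -0.7 T [-0.03  0.01  0.01] yaw -5.39 22.4167
[ 0.48794414 -0.2652772   0.05366393]
```

>>> {"method": "drive_tool", "body": {
  "moves": [
    [[0,0,0.0005,0,0.005],[0,0,0.001,0,0.005],[0,0,0.001,0,0.005],[0,0,0.001,0,0.005]]
  ]
}}

```text
clock: 22.75
tool_pos: [0.4878, -0.2652, 0.0525]
orientation: [0.147, 3.137, -0.001]
wrist_force: [-0.5, -0.1, 1.4]
opening: 0.0147
grasp_force: 59.4
```

```bash
python3 -c "
from h import *
st()"
```

```text
brk [-121.62 -250.99] z 52.52 F brk [-0.52  0.01] 1.41 T [ 0.08  0.05 -0.02] yaw -5.38 22.75
```

Floor touched at the height where it was grasped. Releasing, then rising straight up.

>>> {"method": "drive_tool", "body": {
  "moves": [
    [[0,0,0,0,0.03],[0,0,0,0,0.045],[0,0,0,0,0.05],[0,0,0,0,0.05],[0,0,0,0,0.05],[0,0,0,0,0.05]]
  ]
}}

```text
clock: 23.25
tool_pos: [0.4875, -0.2651, 0.0521]
orientation: [-0.148, -3.138, 0.0]
wrist_force: [-0.1, -0.4, 0.2]
opening: 0.0499
grasp_force: 0.0
```

>>> {"method": "drive_tool", "body": {
  "moves": [
    [[0,0,-0.02,0,0.05],[0,0,-0.05,0,0.05],[0,0,-0.08,0,0.05],[0,0,-0.11,0,0.05],[0,0,-0.13,0,0.05],[0,0,-0.13,0,0.05],[0,0,-0.13,0,0.05]]
  ]
}}

```text
clock: 23.83
tool_pos: [0.4883, -0.2652, 0.1833]
orientation: [0.147, 3.135, -0.001]
wrist_force: [0.4, 0.3, -1.7]
opening: 0.0498
grasp_force: 0.0
```

```bash
cat > chk.py <<'E'
from h import *
import pickle
st(); c=cam('wrist'); save(c,'w11.png'); c0=cv2.imread('pics/w1.png').astype(int)
d=np.abs(c['color'][:,:,::-1].astype(int)-c0).max(2)
print('diff around stand',(d[170:260,270:360]>40).mean(),'elsewhere',(d[0:280]>40).mean(), 'max rows/cols', np.argwhere(d[170:260,270:360]>40).mean(0) if (d[170:260,270:360]>40).any() else '')
t=cam('top'); pickle.dump(t,open('t11.pkl','wb'))
from fitlink import run
print('link from top',run(t,[(-48,-24),(-12,12),(-20,20)]))
E
python3 chk.py
```

```text
brk [-121.21 -251.06] z 183.31 F brk [0.47 0.21] -1.68 T [ 0.03  0.02 -0.  ] yaw -5.39 23.8333
diff around stand 0.10395061728395062 elsewhere 0.06009486607142857 max rows/cols [49.99524941 38.13420428]
link from top (array([-44.68,  -7.37,   2.95]), np.float64(57.497772216796875))
```

```bash
python3 - <<'E'
from h import *
import pickle
from fitlink import run
t=pickle.load(open('t11.pkl','rb'))
c=cam('wrist')
print('wrist',run(c,[(-48,-24),(-12,12),(-20,20)]))
for bd in ([(-42,-30),(-5,5),(-8,8)],): print('top',run(t,bd))
# fork: shift of stand/fork patches vs initial picture
a0=cv2.cvtColor(cv2.imread('pics/w1.png'),cv2.COLOR_BGR2GRAY); a1=cv2.cvtColor(c['color'],cv2.COLOR_RGB2GRAY)
for n,(y0,y1,x0,x1) in dict(fork_stand=(180,250,288,348),fork=(205,248,306,332),glass=(85,150,450,536),tamper=(92,160,92,192),bracket_front=(134,220,512,620)).items():
    r=cv2.matchTemplate(a1,a0[y0:y1,x0:x1],cv2.TM_CCOEFF_NORMED)[max(0,y0-15):y0+16,max(0,x0-15):x0+16]
    k=np.unravel_index(r.argmax(),r.shape); print(n,r.max().round(3),k[1]-min(15,x0),k[0]-min(15,y0))
E
```

```text
wrist (array([-39.09,  -1.42,   2.68]), np.float64(67.1914291381836))
top (array([-37.88,   0.04,   8.  ]), np.float64(54.39384841918945))
fork_stand 0.903 0 -1
fork 0.866 -4 -1
glass 0.966 -1 -1
tamper 0.973 0 0
bracket_front 0.39 15 -8
```

```bash
python3 -c "
from h import *
print(finish_job())"
```

```text
the job is handed in; nothing more can be done
None
```

I handed the job in at about 24 s of robot time: by camera fit the link lies on the base plate about 7 mm clear of both cheeks, the fork is back upright in its stand, and the highest force I read on the link was about 7.5 N. I did the last part of the pull with the fork turned crosswise against the window's front wall, because the link had yawed about 8°.

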